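# Open the dial-locked coin bank

### The arm

A 7-joint arm with a two-finger parallel gripper is mounted at the origin on the work surface. World frame = base frame: x ahead of the robot, y to its left, z up, the work surface at z = 0. Lengths are in m, angles in rad, forces in N, time in s.
With the tool pointing down it reaches from about 0.425 to 0.925 m from the base axis. Payload 6.8 kg.
Tool frame: the origin (TCP) lies at the very end of the fingers, on their centre line; the grasp point (between the pads) lies 19 mm behind it; z points along the fingers, y is the line along which they close (so a half turn about z gives the same grasp; the last joint's range is limited). The gripper opens to 85 mm and grips with 20 to 120 N. Pads are 22 mm wide; open, the fingers measure 114 mm over their backs; the gripper's body (76 mm by 85 mm) begins 54 mm behind the grasp point. The pads swing forward as they close: fully open they stand 13 mm farther back than shut.
Start: joints at [1.213, 0.477, 0.022, 1.555, -0.011, 1.109, -0.083], TCP at [0.167, -0.654, 0.231] pointing down, gripper open.
Joint ranges: [-2.96, 2.96], [-0.34, 2.1], [-1.41, 1.46], [0.24, 2.44], [-1.37, 4.51], [0.17, 1.92], [-2.96, 2.96]. Speed limits (rad/s): [2.39, 2.39, 3.14, 3.14, 3.14, 3.14, 3.14].

### API

Orientations are given as a unit quaternion [w, x, y, z].
In Python, from station import telemetry, viewer, job, search_frame, cut_out gives the robot as it stands. The module is installed in compiled form; this text tells all that it offers.
- The arm moves only by the shell command python3 -m crank 'ROWS' [FORCE]. ROWS is JSON, a list of rows, each an object with "delta_rot": the turn, a rotation vector about the tool's x, y, z in degrees, a list of three; "xyz": the shift along the tool's x, y, z in m, a list of three; "fingers": the gripper command: -1 is fully open, 1 is shut, values between are in proportion. In form: [{"delta_rot": [ax, ay, az], "xyz": [dx, dy, dz], "fingers": fingers}, ...]. A call has 1 to 10 rows; each row is the pose to reach, as a shift and turn from the pose commanded when the call began, along the tool's axes at that moment; what a row does not reach only later rows make up. A row lasts 1/10 s, in which the tool goes at most 50 mm and 8.59 degrees, less where a joint would pass 70% of its speed; a pose out of reach is approached as far as the arm can. A call with a gripper value outside its range is refused whole. The fingers move at their own pace and stop on an object; FORCE is the grip in N (left out, the last holds). Time passes only in rows, so rows that repeat a pose let the fingers close. It gives the time, the measured TCP pose, the force, the opening and the grip force at its end, in the units of the state.
- telemetry.get_obs(): the state, without advancing time (a new reading comes with each control period).
- viewer.read_camera(name): name is "scene" or "top" or "wrist"; returns a dict with "img" (480x640x3 uint8, red, green, blue), "fx", "fy", "cx", "cy" (pixels), "k1" (the pictures are not rectified: a ray, as slopes to the right and down, at radius r is drawn at 1 + k1 r^2 times it, then the intrinsics apply), "origin" and "rotation" of the camera in the world. Camera axes: x right, y up, looking along -z (the intrinsics and any distortion apply to the point x, -y, -z); pixel columns grow to the right and rows downward; lengths in m; the calibration is good to about 2 mm. A picture is of the moment at which its call begins. There is no depth.
- job.hand_in(): hands the job in; it is judged then, once.
Trained networks look in the newest picture that a camera, given by its name, has taken for a name from the list of things; names that differ only in an ending like _2 or _b are one class to them, and where a whole thing is asked for, a point or a joint stands for the part that bears it (a point fixed in the world has none). Each returns a list of dicts, best first, with "score" (0 to 1); they miss things now and then, are a little off and sometimes report something else, mostly with a low value. They report only what shows in the picture. A call takes as long as a camera call. They do not tell look-alikes from the thing itself.
- search_frame(camera, thing): "pixel" ([column, row] in pixels, amid what is visible of it).
- cut_out(camera, thing): "pixels" (480x640 bool, what is visible of it) and "pixel" ([column, row] in pixels, amid what is visible of it).
The state is a dict: "t": time; "q": joint angles; "joint_vel": joint speeds; "joint_torque": joint torques, N m; "eef_pos": TCP position; "tool_rot": TCP orientation; "contact_force": force on the tool from outside, world axes, zero at the start; "torque": the same for the moment, N m; "gripper_width": opening from 0.0 (shut) to 1.0 (fully open); "grasp_force": force on a finger pad.
Only numpy, scipy, OpenCV 4.12 (cv2) and the standard library are available. Lean on these libraries where they do the work, as an engineer would, in place of code of your own. Each camera call takes 0.05 s, during which the arm holds its last target. There are 200 camera calls.

### The job

Open the steel coin bank by its dial: turn the dial right to 3 and draw it up one step, turn it left to 21 and draw it up a second step, turn it right to 1 and draw it up the last step, then slide the lid fully back and let go. The lock is worn, so each number must be felt for, a little either side of its mark, under a light upward pull; never force it, and leave the other things on the shelf alone.

Things in the scene. Friction and masses are not known exactly. Their poses are not given: they have to be found in the camera images.
- bank: Grey steel coin bank fixed to the shelf, 200 (its x) x 140 (y) x 92 mm high, plus a 6 mm lid (lid top 98 mm above the shelf). Origin: centre of its underside, z up. x points from the dial end to the coin-slot end, the way the lid slides open (roughly away from the robot). With the lid shut the dial's vertical axis stands at x = -45 mm, y = 0.
- dial_grip (a point): Grip point of the dial, on its axis, in the upright bar on the dial's disc. Bar 50 mm long (this point's x; red-striped end = pointer, +x), 14 mm thick (y), top 10 mm above this point; the disc (68 mm across) has its upper face 24 mm below it. Moves with the dial: turns, rises, slides. 128 mm above the shelf with the dial down.
- dial (a joint): Dial angle, rad, right (clockwise from above) positive, -1.15 to 1.15, stays where left. 0: pointer at the long red zero mark (bank's +x). 24 marks, 0.2618 apart, counted clockwise: number 3 = 0.785, 21 = -0.785, 1 = 0.262. Each number's true gate lies off its mark by its own unknown angle, up to 0.16 either way, and lets the dial rise only within about 0.04 of its true place.
- stem (a joint): How far the dial is drawn up, m, 0 to 0.036; takes about 2.5 N, stays where left. It turns freely at 0-0.002 (below gate 1, number 3), 0.010-0.013 (below gate 2, number 21), 0.021-0.024 (below gate 3, number 1), and above 0.032, where the bolt is clear and the lid can slide.
- lid (a joint): How far the lid is slid open, m: 0 shut, 0.085 fully back, along the bank's x. It takes about 2 N plus a little for speed and stays where left; the dial rides on the lid.
- key: Key inside the lock, carried by the dial, unseen; origin 30 mm below dial_grip. It touches only the gate plates. Off a gate the plate resists the rise (or fall) like a spring of 2 N per mm for 6.5 mm, then is rigid; when the pulled dial is turned onto the gate, this pull falls away, and turning on meets the gate's wall. Over 20 N on the key is forcing the lock.
- bottle: Green glass bottle with a white cap, 64 mm across, 210 mm tall, upright, loose; origin at the centre of its underside. To be left alone.
- clip: Chrome spring clip lying flat, 60 x 30 x 21 mm, loose; origin under its centre. To be left alone.
- roller: Wooden massage roller lying along its x axis, 280 mm long, 44 mm thick, loose; origin under its centre. To be left alone.
- peg: Yellow plastic clothes peg lying flat, 75 x 12 x 15 mm, loose. To be left alone.
Not all that is in view belongs to the job. Of the things shaped like the bank, the grey one is meant.

How it is judged:
By the outcome, as a careful person would: the job done as asked, in the order asked, and still so for the second after the job is handed in, with the robot touching nothing.
It also fails if it takes over 72 s, if anything falls off the work surface, if the arm or the gripper's body presses on something with over 40 N, if the wrist force passes 120 N, or if a joint passes its speed limit or range.

## Working session

There is one attempt and no reset: what is moved stays moved. The work goes in short steps, Python scripts to look and compute and a shell command to move; the robot and the scene stay as the last step left them, time stands still between calls to the robot, and variables do not carry over. Pictures are saved under pics/ and viewed, at most 10 in all, crops included, and the job is handed in when it is done.

```bash
mkdir -p pics; cat > h.py <<'E'
import numpy as np, cv2
from station import telemetry, viewer, job, search_frame, cut_out
from scipy.spatial.transform import Rotation as R
def cam(n):
    c=viewer.read_camera(n); return c
def save(c,name,box=None,s=1):
    im=c["img"][:,:,::-1]
    if box: im=im[box[1]:box[3],box[0]:box[2]]
    if s!=1: im=cv2.resize(im,None,fx=s,fy=s,interpolation=cv2.INTER_CUBIC)
    cv2.imwrite("pics/"+name,im)
def K(c): return np.array([[c["fx"],0,c["cx"]],[0,c["fy"],c["cy"]],[0,0,1.]]),np.array([c["k1"],0,0,0.])
def ray(c,px):
    k,d=K(c); p=cv2.undistortPoints(np.array([[px]],float),k,d)[0,0]
    return np.array(c["origin"]),np.array(c["rotation"])@np.array([p[0],-p[1],-1.])
def atz(c,px,z):
    o,r=ray(c,px); return o+r*(z-o[2])/r[2]
def proj(c,P):
    q=(np.atleast_2d(P)-np.array(c["origin"]))@np.array(c["rotation"]); q=q*[1,-1,-1]
    k,d=K(c); return cv2.projectPoints(q,np.zeros(3),np.zeros(3),k,d)[0][:,0]
def obs():
    o=telemetry.get_obs(); return o
E
python3 - <<'E'
from h import *
a=cam("scene"); b=cam("top")
cv2.imwrite("pics/a.png",cv2.resize(np.hstack([a["img"],b["img"]])[:,:,::-1],None,fx=.625,fy=.625) )
save(a,"scene0.png"); save(b,"top0.png")
for n in ("scene","top"):
    for t in ("bank","dial_grip","bottle"):
        print(n,t,[(np.round(d["pixel"]),round(d["score"],2)) for d in search_frame(n,t)])
print(np.array(a["origin"]),np.array(b["origin"]))
print(telemetry.get_obs())
E
```

```text
scene bank [(array([120., 260.]), 0.87), (array([324., 275.]), 0.84), (array([462., 272.]), 0.67)]
scene dial_grip [(array([105., 215.]), 0.97), (array([459., 240.]), 0.85), (array([314., 245.]), 0.65)]
scene bottle [(array([329., 265.]), 0.74)]
top bank [(array([338., 211.]), 0.79), (array([464., 361.]), 0.72), (array([246., 129.]), 0.69)]
top dial_grip [(array([231., 137.]), 0.91), (array([331., 229.]), 0.81), (array([458., 201.]), 0.27)]
top bottle [(array([173., 198.]), 0.55)]
[ 1.00916969 -0.52726482  1.17546326] [2.17833606e-01 1.52559137e-04 1.43916431e+00]
{'t': 0.4, 'q': array([ 1.21295285,  0.47709238,  0.02239277,  1.55556523, -0.01149473,
        1.10933185, -0.08312999]), 'joint_vel': array([ 1.40172017e-03, -2.05707273e-04, -2.26997739e-05, -1.87422397e-03,
       -1.88111177e-03, -2.64285235e-03,  1.50665732e-03]), 'joint_torque': array([-2.27156037e-03, -5.95633864e+01,  1.60373390e+00, -2.81121701e+01,
        1.23784645e-02,  3.87252003e-03, -3.15155944e-05]), 'eef_pos': array([ 0.166808  , -0.65397397,  0.23117589]), 'tool_rot': array([-1.32144606e-04,  9.92216383e-01,  1.24525628e-01, -2.33207734e-05]), 'contact_force': array([0.06248026, 0.55084206, 0.1948864 ]), 'torque': array([-0.01266581, -0.05720735, -0.04043642]), 'grasp_force': 0.0, 'gripper_width': 0.9974207075378487}
```

View pics/top0.png

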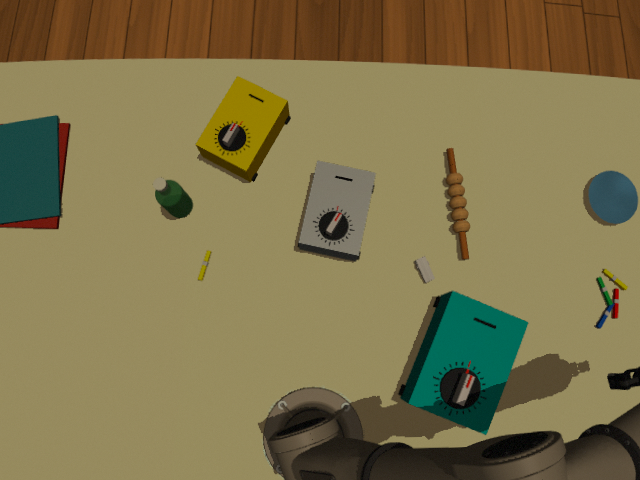

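View pics/scene0.png

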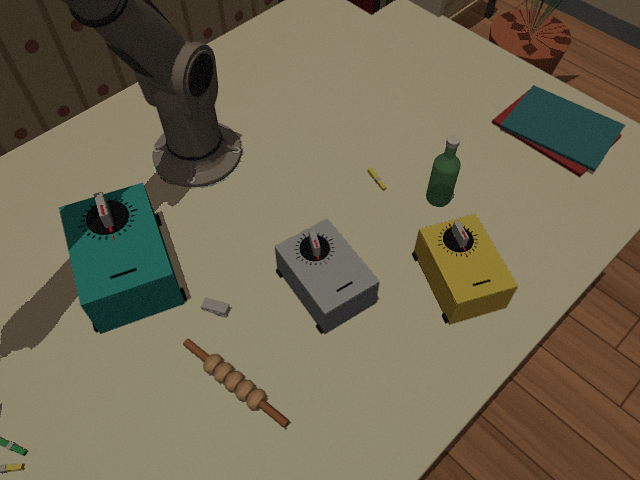

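Three bank-shaped things appear in the top view: teal (464,361), grey (338,211) and yellow (246,129). The task wants the grey one, at scene (324,275). I'll fit its pose and confirm it in a crop.

```bash
cat > fit.py <<'E'
from h import *
from scipy.optimize import minimize
cs={}; ms={}
for n,px in (("top",(338,211)),("scene",(324,275))):
    cs[n]=cam(n); L=cut_out(n,"bank")
    L=[d for d in L if np.hypot(*(np.array(d["pixel"])-px))<30]
    ms[n]=L[0]["pixels"]; print(n,L[0]["score"],ms[n].sum())
def sil(c,p,pts=False):
    x,y,a=p; P=np.array([[i*.1,j*.07,z] for z in (0.0,.098) for i in(-1,1) for j in(-1,1)])
    w=P@R.from_euler("z",a).as_matrix().T+[x,y,0]; q=proj(c,w)
    m=np.zeros((480,640),np.uint8); cv2.fillConvexPoly(m,np.round(cv2.convexHull(q.astype(np.float32))*16).astype(np.int32),1,shift=4)
    return m>0
def cost(p,names=("top","scene")):
    s=0
    for n in names:
        m=sil(cs[n],p); s-= (m&ms[n]).sum()/(m|ms[n]).sum()
    return s
g=atz(cs["top"],(338,211),.09); print(g)
for names in (("top",),("scene",),("top","scene")):
    best=None
    for a0 in (-.3,-.15,0,.15):
        r=minimize(cost,[g[0],g[1],a0],args=(names,),method="Nelder-Mead",options=dict(initial_simplex=np.array([g[0],g[1],a0])+np.array([[0,0,0],[.02,0,0],[0,.02,0],[0,0,.15]]),xatol=1e-4,fatol=1e-5))
        if best is None or r.fun<best.fun: best=r
    print(names,best.x,best.fun)
x,y,a=best.x
Rz=R.from_euler("z",a).as_matrix()
dg=Rz@[-.045,0,0]+[x,y,0]; print("dial",dg, "reach",np.hypot(*dg[:2]))
for n in cs:
    im=cs[n]["img"][:,:,::-1].copy()
    q=proj(cs[n],np.array([[i*.1,j*.07,.098] for i,j in((-1,-1),(1,-1),(1,1),(-1,1))])@Rz.T+[x,y,0])
    u=proj(cs[n],dg+[0,0,.138])[0]; f=proj(cs[n],dg+Rz@[.025,0,.138])[0]
    print(n,q.round(),u,f)
    cx,cy=u.astype(int); s=5
    b=cv2.resize(im[cy-60:cy+60,cx-40:cx+40] if 0 else im[cy-50:cy+50,cx-40:cx+40],None,fx=5,fy=5,interpolation=cv2.INTER_CUBIC)
    T=lambda p:tuple(int(v) for v in (np.array(p)-[cx-40,cy-50])*5+2)
    cv2.polylines(b,[np.array([T(p) for p in q])],True,(0,255,0),1); cv2.circle(b,T(u),4,(255,0,0),-1); cv2.line(b,T(u),T(f),(255,0,0),1)
    cs[n]["b"]=b
cv2.imwrite("pics/crop1.png",np.hstack([cs["top"]["b"],cs["scene"]["b"]]))
E
python3 fit.py
```

```text
top 0.72 5509
scene 0.84 7276Traceback (most recent call last):
  File "fit.py", line 18, in <module>
    g=atz(cs["top"],(338,211),.09); print(g)
  File "h.py", line 16, in atz
    o,r=ray(c,px); return o+r*(z-o[2])/r[2]
        ~~~^^^^^^
  File "h.py", line 14, in ray
    return np.array(c["origin"]),np.array(c["rotation"])@np.array([p[0],-p[1],-1.])
                                 ~~~~~~~~~~~~~~~~~~~~~~~^~~~~~~~~~~~~~~~~~~~~~~~~~~
ValueError: matmul: Input operand 1 has a mismatch in its core dimension 0, with gufunc signature (n?,k),(k,m?)->(n?,m?) (size 3 is different from 4)
```

Rotation is a quaternion (w,x,y,z).

```bash
sed -i 's/def cam(n):/def cam(n):\n    c=viewer.read_camera(n); q=np.array(c["rotation"]); c["rotation"]=R.from_quat(q[[1,2,3,0]]).as_matrix(); return c/' h.py; python3 fit.py
```

```text
top 0.6 5621
scene 0.68 7181
[ 0.5227805  -0.04312381  0.09      ]
('top',) [ 0.53070169 -0.04178435 -0.18589532] -0.9852242744063324
('scene',) [ 0.5292997  -0.04205116 -0.19266857] -0.9715181248296538
('top', 'scene') [ 0.52980807 -0.04152596 -0.18710223] -1.9517847673280244
dial [ 0.48559344 -0.0331554   0.        ] reach 0.486724014223523
top [[359. 256.]
 [376. 173.]
 [317. 160.]
 [298. 243.]] [333.9451425  222.47529099] [336.28663612 211.72895495]
scene [[274. 246.]
 [324. 313.]
 [379. 281.]
 [326. 218.]] [313.88187682 238.0895475 ] [320.3468027  246.15196121]
```

View pics/crop1.png

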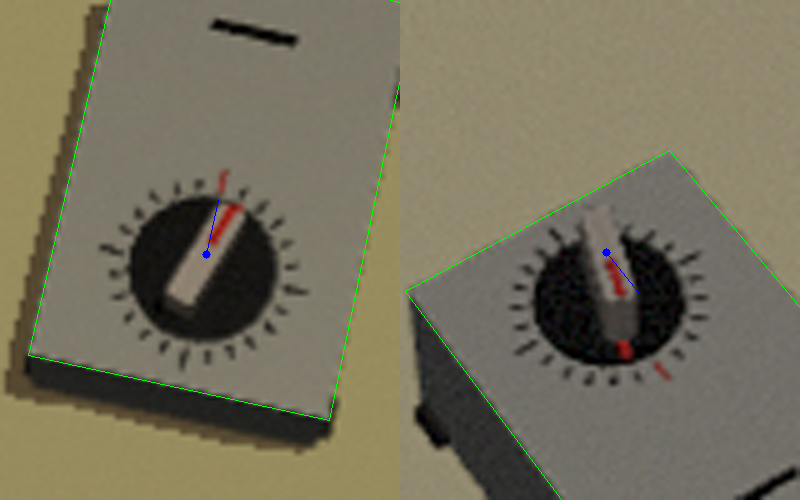

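The left half of the crop (top camera) shows the grey bank with its lid outline matching the fit. The dial sits near (205,262) and the pointer is about 15° clockwise of the red zero mark, which is around number 1. The right half (scene camera) agrees. Grey is confirmed, so next I'll work out the approach.

```bash
cat >> h.py <<'E'
def pose():
    o=obs(); q=np.array(o["tool_rot"]); return np.array(o["eef_pos"]),R.from_quat(q[[1,2,3,0]]),o
def tgt(p,yaw,ref=None):
    "delta to world point p, tool straight down with tool x at yaw deg; ref=(pos,yaw) replaces the present pose"
    e,r,o=pose()
    if ref: e,r=np.array(ref[0]),down(ref[1])
    return (r.inv()*down(yaw)).as_rotvec(degrees=True).round(2), r.inv().apply(np.array(p)-e).round(4)
def down(yaw): return R.from_euler("z",yaw,degrees=True)*R.from_euler("x",180,degrees=True)
E
python3 - <<'E'
from h import *
print(pose()[0],tgt([.167,-.654,.35],14.3),tgt([.45,-.45,.36],80),tgt([.486,-.033,.25],154.4))
print(tgt([.486,-.033,.25],154.4,([.45,-.45,.36],80)))
E
```

```text
[ 0.16686923 -0.65407551  0.23132681] (array([ 0.  , -0.  ,  0.01]), array([ 1.000e-04, -0.000e+00, -1.187e-01])) (array([  0.  ,   0.  , -65.69]), array([ 0.3248, -0.1277, -0.1287])) (array([   0.  ,    0.  , -140.09]), array([ 0.4627, -0.5229, -0.0187]))
(array([  0. ,   0. , -74.4]), array([ 0.4169, -0.037 ,  0.11  ]))
```

```bash
python3 -m crank '[{"delta_rot":[0,0,-8],"xyz":[0,0,-0.05],"fingers":-1},{"delta_rot":[0,0,-16],"xyz":[0,0,-0.1],"fingers":-1},{"delta_rot":[0,0,-24],"xyz":[0.04,-0.016,-0.125],"fingers":-1},{"delta_rot":[0,0,-32],"xyz":[0.085,-0.033,-0.129],"fingers":-1},{"delta_rot":[0,0,-40],"xyz":[0.13,-0.05,-0.129],"fingers":-1},{"delta_rot":[0,0,-48],"xyz":[0.175,-0.069,-0.129],"fingers":-1},{"delta_rot":[0,0,-56],"xyz":[0.22,-0.086,-0.129],"fingers":-1},{"delta_rot":[0,0,-65.7],"xyz":[0.265,-0.104,-0.129],"fingers":-1},{"delta_rot":[0,0,-65.7],"xyz":[0.31,-0.122,-0.129],"fingers":-1},{"delta_rot":[0,0,-65.7],"xyz":[0.325,-0.128,-0.129],"fingers":-1}]' 40
python3 -c "
from h import *
p,r,o=pose();print(p,o['t'],o['q'].round(2),r.as_matrix()[:,0]);print(tgt([.486,-.033,.25],154.4))"
```

```text
t: 1.8
eef_pos: [0.4553, -0.4445, 0.3605]
tool_rot: [0.0, 0.763, 0.646, 0.002]
contact_force: [0.4, 0.6, -0.1]
gripper_width: 0.998
grasp_force: 0.0
[ 0.45527265 -0.44445741  0.36051289] 1.8 [ 0.91  0.35 -0.32  1.47  0.11  1.34  0.42] [0.16491846 0.98630355 0.00268582]
(array([ 2.100e-01, -5.000e-02, -7.389e+01]), array([ 0.4106, -0.0378,  0.1115]))
```

```bash
python3 -m crank '[{"delta_rot":[0,0,-8],"xyz":[0.045,0,0],"fingers":-1},{"delta_rot":[0,0,-16],"xyz":[0.09,-0.005,0],"fingers":-1},{"delta_rot":[0,0,-24],"xyz":[0.135,-0.01,0],"fingers":-1},{"delta_rot":[0,0,-32],"xyz":[0.18,-0.015,0],"fingers":-1},{"delta_rot":[0,0,-40],"xyz":[0.225,-0.02,0.01],"fingers":-1},{"delta_rot":[0,0,-48],"xyz":[0.27,-0.025,0.03],"fingers":-1},{"delta_rot":[0,0,-56],"xyz":[0.315,-0.03,0.05],"fingers":-1},{"delta_rot":[0,0,-64],"xyz":[0.36,-0.035,0.07],"fingers":-1},{"delta_rot":[0.2,0,-73.9],"xyz":[0.4,-0.038,0.09],"fingers":-1},{"delta_rot":[0.2,0,-73.9],"xyz":[0.4106,-0.0378,0.11],"fingers":-1}]'
python3 -c "
from h import *
p,r,o=pose();print(p,o['t'],o['q'].round(2),r.as_matrix()[:,0]);c=cam('wrist');save(c,'w1.png');print(tgt([.486,-.033,.25],154.4))
a=-.187
print([proj(c,[.4856,-.0332,z]) for z in(.138,.104)],proj(c,[[.4856+.04*np.cos(a),-.0332+.04*np.sin(a),.098]]),[(d['pixel'],d['score']) for d in search_frame('wrist','dial_grip')])"
```

```text
t: 2.8
eef_pos: [0.4843, -0.0341, 0.2503]
tool_rot: [-0.001, 0.221, 0.975, -0.0]
contact_force: [-0.7, -0.7, 0.3]
gripper_width: 0.998
grasp_force: 0.0
[ 0.48427211 -0.03406736  0.25033442] 2.8 [ 0.59  0.22 -0.73  1.93  0.17  1.05  0.91] [-9.02532732e-01  4.30620499e-01  8.08265797e-04]
(array([-0.15, -0.31, -0.02]), array([-0.0023,  0.0029, -0.0029]))
[array([[323.77055359, 232.31357738]]), array([[323.5272434 , 222.40075698]])] [[334.37613979 261.68907851]] [([324.6, 224.1], 0.63), ([626.9, 306.6], 0.56)]
```

View pics/w1.png

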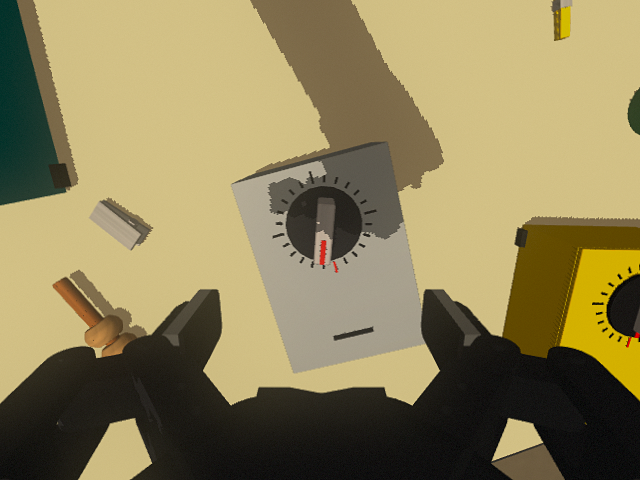

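The wrist picture shows the grey bank's dial at (324,222), with the bar nearly along the tool's x axis and centred at (325,231); I predicted (324,232). Lowering and gripping.

```bash
python3 -m crank '[{"delta_rot":[0,0,0],"xyz":[0,0,0.035],"fingers":-1},{"delta_rot":[0,0,0],"xyz":[0,0,0.07],"fingers":-1},{"delta_rot":[0,0,0],"xyz":[0,0,0.1],"fingers":-1},{"delta_rot":[0,0,0],"xyz":[0,0,0.125],"fingers":-1},{"delta_rot":[0,0,0],"xyz":[0,0,0.139],"fingers":-1},{"delta_rot":[0,0,0],"xyz":[0,0,0.139],"fingers":-1},{"delta_rot":[0,0,0],"xyz":[0,0,0.139],"fingers":0.3},{"delta_rot":[0,0,0],"xyz":[0,0,0.139],"fingers":0.5},{"delta_rot":[0,0,0],"xyz":[0,0,0.139],"fingers":0.6},{"delta_rot":[0,0,0],"xyz":[0,0,0.139],"fingers":0.6}]' 40
python3 -c "
from h import *
p,r,o=pose();print(p,o['t'],o['contact_force'],o['torque'],np.degrees(np.arctan2(*r.as_matrix()[[1,0],0])), r.as_matrix()[:,2])"
```

```text
t: 3.9
eef_pos: [0.4843, -0.0391, 0.1121]
tool_rot: [-0.0, 0.226, 0.974, -0.001]
contact_force: [0.2, -0.1, 0.8]
gripper_width: 0.328
grasp_force: 0.6
[ 0.48430488 -0.03907039  0.11211942] 3.9 [ 0.16175951 -0.12219946  0.76754532] [ 0.14514417 -0.02875534  0.03020342] 153.89858572749927 [-0.00135157 -0.00186843 -0.99999734]
```

```bash
python3 -m crank '[{"delta_rot":[0,0,0],"xyz":[0.0014,0.0059,0],"fingers":0.5},{"delta_rot":[0,0,0],"xyz":[0.0014,0.0059,0],"fingers":0.5}]'
python3 -c "
from h import *
p,r,o=pose();print(p,o['t'],o['contact_force'],o['torque'],np.degrees(np.arctan2(*r.as_matrix()[[1,0],0])), r.as_matrix()[:,2]);c=cam('wrist');save(c,'w2.png',(160,120,480,360),2)"
```

```text
t: 4.1
eef_pos: [0.4853, -0.0321, 0.1116]
tool_rot: [-0.001, 0.225, 0.974, -0.001]
contact_force: [-0.4, -0.4, -0.0]
gripper_width: 0.25
grasp_force: 0.0
[ 0.48534639 -0.03212713  0.1115966 ] 4.1 [-0.40109578 -0.39173492 -0.04930289] [-0.02044729  0.01477194 -0.03357675] 153.98426913449794 [-0.00238903 -0.00134374 -0.99999624]
```

View pics/w2.png

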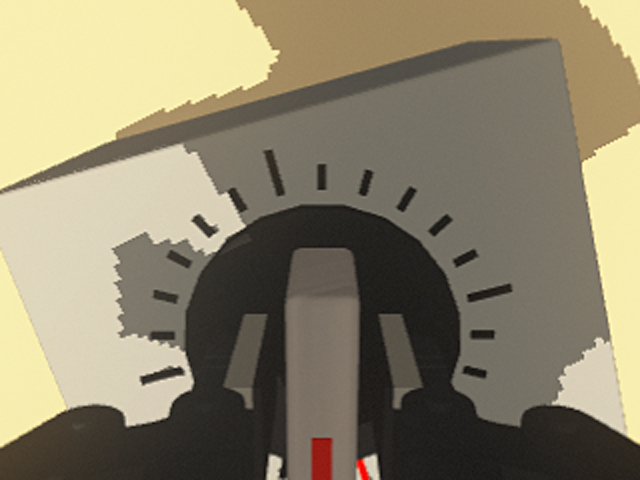

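The crop shows the bar's end between the two pads, aligned and centred at (322,250). Closing.

```bash
cat > st.py <<'E'
from h import *
import sys
p,r,o=pose(); m=r.as_matrix(); yaw=np.degrees(np.arctan2(m[1,0],m[0,0]))
d=-10.72-(yaw-180); d=(d+180)%360-180
f=o['contact_force']
print("t%.2f"%o['t'],"p",(p*1000).round(1),"dial %.3f"%np.radians(d),"F",f.round(1),"M",o['torque'].round(2),"g",round(o['grasp_force'],1),"w %.3f"%o['gripper_width'])
if len(sys.argv)>1 and abs(f[2])<float(sys.argv[1]): print("PULL FELL"); sys.exit(1)
E
python3 -m crank '[{"delta_rot":[0,0,0],"xyz":[0,0,0],"fingers":1},{"delta_rot":[0,0,0],"xyz":[0,0,0],"fingers":1},{"delta_rot":[0,0,0],"xyz":[0,0,0],"fingers":1},{"delta_rot":[0,0,0],"xyz":[0,0,0],"fingers":1}]' 60 >/dev/null; python3 st.py; python3 -m crank '[{"delta_rot":[0,0,4],"xyz":[0,0,0],"fingers":1},{"delta_rot":[0,0,8],"xyz":[0,0,0],"fingers":1},{"delta_rot":[0,0,8],"xyz":[0,0,0],"fingers":1}]' >/dev/null; python3 st.py
```

```text
t4.55 p [485.3 -32.5 111.5] dial 0.268 F [0.6 3.9 2.8] M [ 0.96 -0.04  0.03] g 61.3 w 0.149
t4.85 p [485.5 -32.2 111.5] dial 0.409 F [1.2 4.7 2.5] M [ 1.09 -0.11  0.03] g 61.2 w 0.154
```

```bash
python3 -m crank '[{"delta_rot":[0,0,4],"xyz":[0,0,0],"fingers":1},{"delta_rot":[0,0,8],"xyz":[0,0,0],"fingers":1},{"delta_rot":[0,0,11],"xyz":[0,0,0],"fingers":1},{"delta_rot":[0,0,11],"xyz":[0,0,0],"fingers":1}]' >/dev/null; python3 st.py
python3 -m crank '[{"delta_rot":[0,0,0],"xyz":[0,0,-0.001],"fingers":1},{"delta_rot":[0,0,0],"xyz":[0,0,-0.002],"fingers":1},{"delta_rot":[0,0,0],"xyz":[0,0,-0.002],"fingers":1}]' >/dev/null; python3 st.py
python3 -m crank '[{"delta_rot":[0,0,0],"xyz":[0,0,-0.001],"fingers":1},{"delta_rot":[0,0,0],"xyz":[0,0,-0.001],"fingers":1}]' >/dev/null; python3 st.py
python3 -m crank '[{"delta_rot":[0,0,0],"xyz":[0,0,-0.001],"fingers":1},{"delta_rot":[0,0,0],"xyz":[0,0,-0.001],"fingers":1}]' >/dev/null; python3 st.py
```

```text
t5.25 p [485.7 -31.9 111.5] dial 0.600 F [1.7 5.9 1.5] M [ 1.25 -0.26 -0.05] g 61.1 w 0.147
t5.55 p [485.6 -32.  113.3] dial 0.599 F [ 2.2  6.2 -1.1] M [ 1.28 -0.38 -0.05] g 60.7 w 0.149
t5.75 p [485.6 -32.  114.2] dial 0.599 F [ 2.8  5.6 -1.5] M [ 1.31 -0.5  -0.02] g 60.6 w 0.147
t5.95 p [485.5 -32.  115.1] dial 0.599 F [ 3.   5.9 -3. ] M [ 1.32 -0.54  0.01] g 60.4 w 0.152
```

```bash
python3 -m crank '[{"delta_rot":[0,0,0],"xyz":[0,0,-0.0012],"fingers":1},{"delta_rot":[0,0,0],"xyz":[0,0,-0.0012],"fingers":1},{"delta_rot":[0,0,0],"xyz":[0,0,-0.0012],"fingers":1}]' >/dev/null; python3 st.py
python3 -m crank '[{"delta_rot":[0,0,2],"xyz":[0,0,0],"fingers":1},{"delta_rot":[0,0,2],"xyz":[0,0,0],"fingers":1}]' >/dev/null; python3 st.py 3.5 && python3 -m crank '[{"delta_rot":[0,0,2],"xyz":[0,0,0],"fingers":1},{"delta_rot":[0,0,2],"xyz":[0,0,0],"fingers":1}]' >/dev/null && python3 st.py 3.5 && python3 -m crank '[{"delta_rot":[0,0,2],"xyz":[0,0,0],"fingers":1},{"delta_rot":[0,0,2],"xyz":[0,0,0],"fingers":1}]' >/dev/null && python3 st.py 3.5
```

```text
t6.25 p [485.5 -31.9 116.1] dial 0.598 F [ 3.5  6.1 -4.6] M [ 1.35 -0.65 -0.02] g 60.2 w 0.150
t6.45 p [485.5 -31.9 116.2] dial 0.634 F [ 3.4  6.3 -4.7] M [ 1.36 -0.62 -0.04] g 60.3 w 0.153
t6.65 p [485.6 -31.9 116.3] dial 0.669 F [ 2.   6.7 -3.2] M [ 1.31 -0.5  -0.  ] g 60.6 w 0.148
PULL FELL
```

```bash
python3 -m crank '[{"delta_rot":[0,0,0],"xyz":[0,0,0],"fingers":1},{"delta_rot":[0,0,0],"xyz":[0,0,0],"fingers":1}]' >/dev/null; python3 st.py; python3 -m crank '[{"delta_rot":[0,0,1],"xyz":[0,0,0],"fingers":1},{"delta_rot":[0,0,1],"xyz":[0,0,0],"fingers":1}]' >/dev/null; python3 st.py;
```

```text
t6.85 p [485.6 -31.9 116.4] dial 0.668 F [ 2.4  5.7 -3. ] M [ 1.32 -0.46  0.01] g 60.6 w 0.150
t7.05 p [485.6 -31.8 116.4] dial 0.686 F [ 2.3  6.  -2. ] M [ 1.38 -0.49  0.  ] g 60.6 w 0.151
```

```bash
python3 -m crank '[{"delta_rot":[0,0,1],"xyz":[0,0,0],"fingers":1},{"delta_rot":[0,0,1],"xyz":[0,0,0],"fingers":1}]' >/dev/null; python3 st.py; python3 -m crank '[{"delta_rot":[0,0,0],"xyz":[0,0,-0.0015],"fingers":1},{"delta_rot":[0,0,0],"xyz":[0,0,-0.0015],"fingers":1},{"delta_rot":[0,0,0],"xyz":[0,0,-0.0015],"fingers":1}]' >/dev/null; python3 st.py;
```

```text
t7.25 p [485.6 -31.8 116.4] dial 0.704 F [ 2.8  6.  -1.3] M [ 1.4  -0.52  0.  ] g 60.6 w 0.153
t7.55 p [485.6 -31.8 118. ] dial 0.703 F [ 2.2  6.4 -0.8] M [ 1.32 -0.43 -0.03] g 60.8 w 0.149
```

```bash
python3 -m crank '[{"delta_rot":[0,0,0],"xyz":[0,0,-0.0015],"fingers":1},{"delta_rot":[0,0,0],"xyz":[0,0,-0.003],"fingers":1},{"delta_rot":[0,0,0],"xyz":[0,0,-0.003],"fingers":1}]' >/dev/null; python3 st.py;  python3 -m crank '[{"delta_rot":[0,0,0],"xyz":[0,0,-0.001],"fingers":1},{"delta_rot":[0,0,0],"xyz":[0,0,-0.002],"fingers":1},{"delta_rot":[0,0,0],"xyz":[0,0,-0.002],"fingers":1}]' >/dev/null; python3 st.py;
```

```text
t7.85 p [485.6 -31.8 121.1] dial 0.703 F [1.7 6.9 0.6] M [ 1.39 -0.28  0.  ] g 60.9 w 0.152
t8.15 p [485.6 -31.8 123. ] dial 0.703 F [ 1.7  7.5 -1.4] M [ 1.35 -0.43  0.02] g 60.8 w 0.149
```

```bash
python3 -m crank '[{"delta_rot":[0,0,-3],"xyz":[0,0,0],"fingers":1},{"delta_rot":[0,0,-6],"xyz":[0,0,0],"fingers":1}]' >/dev/null; python3 st.py;  python3 -m crank '[{"delta_rot":[0,0,-4],"xyz":[0,0,0],"fingers":1},{"delta_rot":[0,0,-10],"xyz":[0,0,0],"fingers":1},{"delta_rot":[0,0,-18],"xyz":[0,0,0],"fingers":1},{"delta_rot":[0,0,-26],"xyz":[0,0,0],"fingers":1},{"delta_rot":[0,0,-30],"xyz":[0,0,0],"fingers":1},{"delta_rot":[0,0,-30],"xyz":[0,0,0],"fingers":1}]' >/dev/null; python3 st.py;  python3 -c "
from h import *
print(obs()['q'].round(2)); c=cam('scene'); save(c,'s2.png',(254,190,374,280),5)"
```

```text
t8.35 p [485.5 -31.9 123. ] dial 0.596 F [1.5 5.7 0.4] M [ 1.26 -0.28 -0.02] g 60.9 w 0.154
t8.95 p [485.1 -32.8 122.8] dial 0.075 F [ 1.5  4.5 -0.8] M [ 0.91 -0.23  0.05] g 61.0 w 0.151
[ 0.53  0.4  -0.71  2.06  0.36  0.81  0.91]
```

View pics/s2.png

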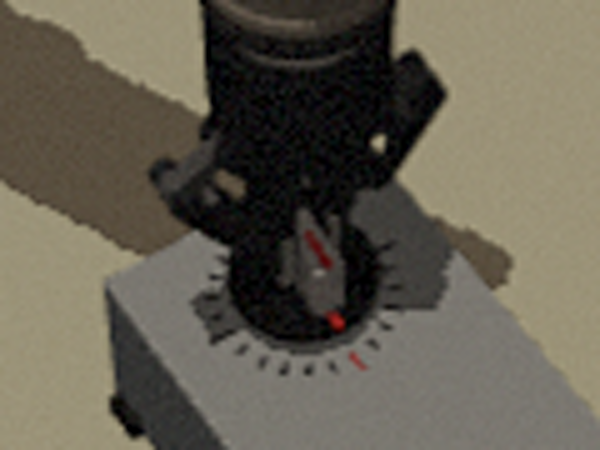

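The crop shows the disc standing clear of the lid, the bar held, and the pointer near the red zero at (355,362). Continuing left.

```bash
python3 -m crank '[{"delta_rot":[0,0,-8],"xyz":[0,0,0],"fingers":1},{"delta_rot":[0,0,-16],"xyz":[0,0,0],"fingers":1},{"delta_rot":[0,0,-24],"xyz":[0,0,0],"fingers":1},{"delta_rot":[0,0,-32],"xyz":[0,0,0],"fingers":1},{"delta_rot":[0,0,-38],"xyz":[0,0,0],"fingers":1},{"delta_rot":[0,0,-38],"xyz":[0,0,0],"fingers":1},{"delta_rot":[0,0,-38],"xyz":[0,0,0],"fingers":1}]' >/dev/null; python3 st.py;  python3 -m crank '[{"delta_rot":[0,0,0],"xyz":[0,0,-0.001],"fingers":1},{"delta_rot":[0,0,0],"xyz":[0,0,-0.002],"fingers":1},{"delta_rot":[0,0,0],"xyz":[0,0,-0.002],"fingers":1}]' >/dev/null; python3 st.py; python3 -m crank '[{"delta_rot":[0,0,0],"xyz":[0,0,-0.001],"fingers":1},{"delta_rot":[0,0,0],"xyz":[0,0,-0.0015],"fingers":1},{"delta_rot":[0,0,0],"xyz":[0,0,-0.0015],"fingers":1}]' >/dev/null; python3 st.py; 
```

```text
t9.70 p [485.2 -33.8 122.8] dial -0.583 F [ 2.2  0.4 -2.1] M [ 0.02 -0.65  0.01] g 60.7 w 0.152
t10.00 p [485.2 -33.8 125.1] dial -0.585 F [ 3.9 -1.8 -1.2] M [-0.47 -0.65 -0.02] g 60.7 w 0.152
t10.30 p [485.2 -33.7 126.4] dial -0.586 F [ 4.  -2.4 -4.2] M [-0.78 -0.96 -0.03] g 60.2 w 0.150
```

```bash
python3 -m crank '[{"delta_rot":[0,0,0],"xyz":[0,0,-0.0008],"fingers":1},{"delta_rot":[0,0,0],"xyz":[0,0,-0.0008],"fingers":1},{"delta_rot":[0,0,0],"xyz":[0,0,-0.0008],"fingers":1}]' >/dev/null; python3 st.py; python3 -m crank '[{"delta_rot":[0,0,-2],"xyz":[0,0,0],"fingers":1},{"delta_rot":[0,0,-2],"xyz":[0,0,0],"fingers":1}]' >/dev/null; python3 st.py 3.5 && python3 -m crank '[{"delta_rot":[0,0,-2],"xyz":[0,0,0],"fingers":1},{"delta_rot":[0,0,-2],"xyz":[0,0,0],"fingers":1}]' >/dev/null && python3 st.py 3.5 && python3 -m crank '[{"delta_rot":[0,0,-2],"xyz":[0,0,0],"fingers":1},{"delta_rot":[0,0,-2],"xyz":[0,0,0],"fingers":1}]' >/dev/null && python3 st.py 3.5 && python3 -m crank '[{"delta_rot":[0,0,-2],"xyz":[0,0,0],"fingers":1},{"delta_rot":[0,0,-2],"xyz":[0,0,0],"fingers":1}]' >/dev/null && python3 st.py 3.5
```

```text
t10.60 p [485.2 -33.7 127.2] dial -0.586 F [ 4.2 -2.2 -4.7] M [-0.81 -1.04 -0.03] g 60.0 w 0.154
t10.80 p [485.2 -33.8 127.2] dial -0.622 F [ 4.2 -3.  -5.2] M [-0.79 -1.07  0.01] g 60.1 w 0.151
t11.00 p [485.2 -33.8 127.2] dial -0.657 F [ 4.8 -3.1 -4.5] M [-0.87 -1.03  0.  ] g 60.1 w 0.152
t11.20 p [485.3 -33.9 127.1] dial -0.692 F [ 3.5 -3.4 -6. ] M [-0.96 -1.09  0.03] g 60.1 w 0.152
t11.40 p [485.3 -33.9 127.2] dial -0.727 F [ 4.8 -3.4 -4.5] M [-0.94 -1.03 -0.02] g 60.1 w 0.149
```

```bash
python3 -m crank '[{"delta_rot":[0,0,-2],"xyz":[0,0,0],"fingers":1},{"delta_rot":[0,0,-2],"xyz":[0,0,0],"fingers":1}]' >/dev/null; python3 st.py 3.5 && python3 -m crank '[{"delta_rot":[0,0,-2],"xyz":[0,0,0],"fingers":1},{"delta_rot":[0,0,-2],"xyz":[0,0,0],"fingers":1}]' >/dev/null && python3 st.py 3.5 && python3 -m crank '[{"delta_rot":[0,0,-2],"xyz":[0,0,0],"fingers":1},{"delta_rot":[0,0,-2],"xyz":[0,0,0],"fingers":1}]' >/dev/null && python3 st.py 3.5 && python3 -m crank '[{"delta_rot":[0,0,-2],"xyz":[0,0,0],"fingers":1},{"delta_rot":[0,0,-2],"xyz":[0,0,0],"fingers":1}]' >/dev/null && python3 st.py 3.5
```

```text
t11.60 p [485.4 -34.  127.2] dial -0.762 F [ 5.  -3.3 -5.5] M [-0.95 -1.11  0.03] g 60.1 w 0.154
t11.80 p [485.4 -34.  127.4] dial -0.797 F [ 3.6 -4.5 -1.5] M [-0.96 -0.84  0.16] g 60.7 w 0.155
PULL FELL
```

```bash
python3 -m crank '[{"delta_rot":[0,0,-1],"xyz":[0,0,0],"fingers":1},{"delta_rot":[0,0,-1],"xyz":[0,0,0],"fingers":1}]' >/dev/null; python3 st.py; python3 -m crank '[{"delta_rot":[0,0,0],"xyz":[0,0,-0.0015],"fingers":1},{"delta_rot":[0,0,0],"xyz":[0,0,-0.0015],"fingers":1},{"delta_rot":[0,0,0],"xyz":[0,0,-0.0015],"fingers":1}]' >/dev/null; python3 st.py
```

```text
t12.00 p [485.4 -34.  127.4] dial -0.813 F [ 3.4 -4.2 -1.8] M [-1.06 -0.95  0.02] g 60.6 w 0.151
t12.30 p [485.4 -34.  129.1] dial -0.813 F [ 2.9 -4.9 -0.3] M [-1.04 -0.75  0.01] g 60.7 w 0.151
```

```bash
python3 -m crank '[{"delta_rot":[0,0,0],"xyz":[0,0,-0.0015],"fingers":1},{"delta_rot":[0,0,0],"xyz":[0,0,-0.003],"fingers":1},{"delta_rot":[0,0,0],"xyz":[0,0,-0.003],"fingers":1}]' >/dev/null; python3 st.py;  python3 -m crank '[{"delta_rot":[0,0,0],"xyz":[0,0,-0.001],"fingers":1},{"delta_rot":[0,0,0],"xyz":[0,0,-0.0018],"fingers":1},{"delta_rot":[0,0,0],"xyz":[0,0,-0.0018],"fingers":1}]' >/dev/null; python3 st.py; python3 -m crank '[{"delta_rot":[0,0,3],"xyz":[0,0,0],"fingers":1},{"delta_rot":[0,0,6],"xyz":[0,0,0],"fingers":1}]' >/dev/null; python3 st.py
```

```text
t12.60 p [485.5 -34.  132.1] dial -0.813 F [ 2.5 -3.2 -0.2] M [-1.02 -0.73  0.01] g 60.8 w 0.148
t12.90 p [485.4 -34.1 133.9] dial -0.813 F [ 3.5 -4.7 -0.6] M [-1.02 -0.77  0.01] g 60.7 w 0.150
t13.10 p [485.3 -33.9 133.8] dial -0.706 F [ 2.9 -4.3 -0.8] M [-0.89 -0.68  0.04] g 60.9 w 0.151
```

```bash
python3 -m crank '[{"delta_rot":[0,0,8],"xyz":[0,0,0],"fingers":1},{"delta_rot":[0,0,16],"xyz":[0,0,0],"fingers":1},{"delta_rot":[0,0,24],"xyz":[0,0,0],"fingers":1},{"delta_rot":[0,0,32],"xyz":[0,0,0],"fingers":1},{"delta_rot":[0,0,40],"xyz":[0,0,0],"fingers":1},{"delta_rot":[0,0,44],"xyz":[0,0,0],"fingers":1},{"delta_rot":[0,0,44],"xyz":[0,0,0],"fingers":1},{"delta_rot":[0,0,44],"xyz":[0,0,0],"fingers":1}]' >/dev/null; python3 st.py;  python3 -m crank '[{"delta_rot":[0,0,0],"xyz":[0,0,-0.001],"fingers":1},{"delta_rot":[0,0,0],"xyz":[0,0,-0.0025],"fingers":1},{"delta_rot":[0,0,0],"xyz":[0,0,-0.0025],"fingers":1}]' >/dev/null; python3 st.py; python3 -m crank '[{"delta_rot":[0,0,0],"xyz":[0,0,-0.001],"fingers":1},{"delta_rot":[0,0,0],"xyz":[0,0,-0.0015],"fingers":1},{"delta_rot":[0,0,0],"xyz":[0,0,-0.0015],"fingers":1}]' >/dev/null; python3 st.py; 
```

```text
t13.90 p [485.1 -32.7 133.8] dial 0.057 F [1.3 0.5 0.3] M [-0.1  -0.26 -0.02] g 61.0 w 0.149
t14.20 p [485.1 -32.7 136.2] dial 0.058 F [ 1.8  1.  -0.6] M [ 0.11 -0.27 -0.  ] g 60.8 w 0.151
t14.50 p [485.1 -32.7 137.5] dial 0.058 F [ 2.8  1.7 -4.5] M [ 0.43 -0.54  0.07] g 60.3 w 0.152
```

```bash
python3 -m crank '[{"delta_rot":[0,0,0],"xyz":[0,0,-0.0006],"fingers":1},{"delta_rot":[0,0,0],"xyz":[0,0,-0.0006],"fingers":1}]' >/dev/null; python3 st.py; python3 -m crank '[{"delta_rot":[0,0,2],"xyz":[0,0,0],"fingers":1},{"delta_rot":[0,0,2],"xyz":[0,0,0],"fingers":1}]' >/dev/null; python3 st.py 3.3 && python3 -m crank '[{"delta_rot":[0,0,2],"xyz":[0,0,0],"fingers":1},{"delta_rot":[0,0,2],"xyz":[0,0,0],"fingers":1}]' >/dev/null && python3 st.py 3.3 && python3 -m crank '[{"delta_rot":[0,0,2],"xyz":[0,0,0],"fingers":1},{"delta_rot":[0,0,2],"xyz":[0,0,0],"fingers":1}]' >/dev/null && python3 st.py 3.3 && python3 -m crank '[{"delta_rot":[0,0,2],"xyz":[0,0,0],"fingers":1},{"delta_rot":[0,0,2],"xyz":[0,0,0],"fingers":1}]' >/dev/null && python3 st.py 3.3 && python3 -m crank '[{"delta_rot":[0,0,2],"xyz":[0,0,0],"fingers":1},{"delta_rot":[0,0,2],"xyz":[0,0,0],"fingers":1}]' >/dev/null && python3 st.py 3.3
```

```text
t14.70 p [485.1 -32.7 138.1] dial 0.059 F [ 2.6  2.8 -5.6] M [ 0.5  -0.65  0.03] g 60.1 w 0.152
t14.90 p [485.1 -32.7 138.3] dial 0.094 F [ 1.7  3.  -2. ] M [ 0.62 -0.36 -0.01] g 60.6 w 0.152
PULL FELL
```

```bash
python3 -m crank '[{"delta_rot":[0,0,1],"xyz":[0,0,0],"fingers":1},{"delta_rot":[0,0,1],"xyz":[0,0,0],"fingers":1}]' >/dev/null; python3 st.py; python3 -m crank '[{"delta_rot":[0,0,0],"xyz":[0,0,-0.0012],"fingers":1},{"delta_rot":[0,0,0],"xyz":[0,0,-0.0012],"fingers":1},{"delta_rot":[0,0,0],"xyz":[0,0,-0.0012],"fingers":1}]' >/dev/null; python3 st.py
```

```text
t15.10 p [485.1 -32.6 138.3] dial 0.111 F [ 1.   3.5 -2. ] M [ 0.78 -0.29 -0.05] g 60.7 w 0.147
t15.40 p [485.1 -32.7 139.6] dial 0.111 F [ 0.7  4.1 -0. ] M [ 0.97 -0.03 -0.  ] g 60.8 w 0.153
```

```bash
python3 -m crank '[{"delta_rot":[0,0,0],"xyz":[0,0,-0.0015],"fingers":1},{"delta_rot":[0,0,0],"xyz":[0,0,-0.003],"fingers":1},{"delta_rot":[0,0,0],"xyz":[0,0,-0.003],"fingers":1}]' >/dev/null; python3 st.py;  python3 -m crank '[{"delta_rot":[0,0,0],"xyz":[0,0,-0.0015],"fingers":1},{"delta_rot":[0,0,0],"xyz":[0,0,-0.003],"fingers":1},{"delta_rot":[0,0,0],"xyz":[0,0,-0.0035],"fingers":1},{"delta_rot":[0,0,0],"xyz":[0,0,-0.0035],"fingers":1}]' >/dev/null; python3 st.py; python3 - <<'E'
from h import *
p,r,o=pose(); a=-.187
for d in (.02,.04,.06,.08,.085,.088): print(d,r.inv().apply([d*np.cos(a),d*np.sin(a),0]).round(4))
E
```

```text
t15.70 p [485.1 -32.7 142.6] dial 0.111 F [1.3 5.2 0.2] M [ 1.04 -0.05  0.04] g 60.8 w 0.155
t16.10 p [485.1 -32.7 146. ] dial 0.111 F [ 0.5  5.  -0.8] M [ 1.08 -0.13  0.02] g 60.7 w 0.149
0.02 [-0.0199  0.0022 -0.0001]
0.04 [-0.0398  0.0044 -0.0001]
0.06 [-0.0596  0.0066 -0.0002]
0.08 [-0.0795  0.0089 -0.0002]
0.085 [-0.0845  0.0094 -0.0002]
0.088 [-0.0875  0.0097 -0.0002]
```

```bash
python3 -m crank '[{"delta_rot":[0,0,0],"xyz":[-0.003,0.0003,0],"fingers":1},{"delta_rot":[0,0,0],"xyz":[-0.007,0.0008,0],"fingers":1},{"delta_rot":[0,0,0],"xyz":[-0.01,0.0011,0],"fingers":1}]' >/dev/null; python3 st.py; 
```

```text
t16.40 p [494.6 -34.5 145.8] dial 0.111 F [-1.9  6.3  0.8] M [1.1  0.22 0.02] g 60.9 w 0.152
```

```bash
python3 -m crank '[{"delta_rot":[0,0,0],"xyz":[-0.01,0.0011,0],"fingers":1},{"delta_rot":[0,0,0],"xyz":[-0.02,0.0022,0],"fingers":1},{"delta_rot":[0,0,0],"xyz":[-0.03,0.0033,0],"fingers":1},{"delta_rot":[0,0,0],"xyz":[-0.04,0.0044,0],"fingers":1},{"delta_rot":[0,0,0],"xyz":[-0.05,0.0055,0],"fingers":1},{"delta_rot":[0,0,0],"xyz":[-0.06,0.0066,0],"fingers":1},{"delta_rot":[0,0,0],"xyz":[-0.068,0.0075,0],"fingers":1},{"delta_rot":[0,0,0],"xyz":[-0.071,0.0079,0],"fingers":1},{"delta_rot":[0,0,0],"xyz":[-0.073,0.0081,0],"fingers":1},{"delta_rot":[0,0,0],"xyz":[-0.073,0.0081,0],"fingers":1}]' >/dev/null; python3 st.py;python3 -m crank '[{"delta_rot":[0,0,0],"xyz":[-0.001,0.0001,0],"fingers":1},{"delta_rot":[0,0,0],"xyz":[-0.001,0.0001,0],"fingers":1}]' >/dev/null; python3 st.py; 
```

```text
t17.40 p [567.  -48.2 145.5] dial 0.111 F [ 1.4  5.2 -2.8] M [ 1.06 -0.19  0.03] g 60.8 w 0.151
t17.60 p [567.6 -48.4 145.5] dial 0.111 F [ 0.3  4.7 -2.1] M [ 1.11  0.04 -0.01] g 60.9 w 0.151
```

```bash
python3 -m crank '[{"delta_rot":[0,0,0],"xyz":[-0.001,0.0001,0],"fingers":1},{"delta_rot":[0,0,0],"xyz":[-0.001,0.0001,0],"fingers":1}]' >/dev/null; python3 st.py;python3 -m crank '[{"delta_rot":[0,0,0],"xyz":[-0.001,0.0001,0],"fingers":1},{"delta_rot":[0,0,0],"xyz":[-0.001,0.0001,0],"fingers":1}]' >/dev/null; python3 st.py; python3 -m crank '[{"delta_rot":[0,0,0],"xyz":[-0.001,0.0001,0],"fingers":1},{"delta_rot":[0,0,0],"xyz":[-0.001,0.0001,0],"fingers":1}]' >/dev/null; python3 st.py
```

```text
t17.80 p [568.5 -48.5 145.5] dial 0.111 F [-0.3  5.4 -1.1] M [1.1  0.1  0.02] g 60.9 w 0.155
t18.00 p [568.7 -48.6 145.3] dial 0.111 F [-2.2  5.   0.5] M [1.22 0.57 0.01] g 60.9 w 0.153
t18.20 p [568.8 -48.6 145. ] dial 0.110 F [-4.9  4.7  0.5] M [ 1.36  1.02 -0.05] g 61.0 w 0.151
```

```bash
python3 -m crank '[{"delta_rot":[0,0,0],"xyz":[0.001,-0.0001,-0.0005],"fingers":1},{"delta_rot":[0,0,0],"xyz":[0.001,-0.0001,-0.0005],"fingers":1}]' >/dev/null; python3 st.py; python3 -m crank '[{"delta_rot":[0,0,0],"xyz":[0,0,0],"fingers":0.4},{"delta_rot":[0,0,0],"xyz":[0,0,0],"fingers":0.2},{"delta_rot":[0,0,0],"xyz":[0,0,0],"fingers":0},{"delta_rot":[0,0,0],"xyz":[0,0,0],"fingers":-0.2},{"delta_rot":[0,0,0],"xyz":[0,0,0],"fingers":-0.2}]' ; python3 st.py;  python3 -m crank '[{"delta_rot":[0,0,0],"xyz":[0,0,-0.02],"fingers":-0.2},{"delta_rot":[0,0,0],"xyz":[0,0,-0.05],"fingers":-0.2},{"delta_rot":[0,0,0],"xyz":[0,0,-0.09],"fingers":-0.2},{"delta_rot":[0,0,0],"xyz":[0,0,-0.13],"fingers":-0.2},{"delta_rot":[0,0,0],"xyz":[0,0,-0.13],"fingers":-0.2},{"delta_rot":[0,0,0],"xyz":[0,0,-0.13],"fingers":-0.2}]' >/dev/null; python3 st.py
python3 - <<'E'
from h import *
a=cam("scene");b=cam("wrist")
cv2.imwrite("pics/end.png",np.hstack([cv2.resize(a["img"][:,:,::-1],(400,300)),cv2.resize(b["img"][:,:,::-1],(400,300))]))
E
```

```text
t18.40 p [568.7 -48.6 145.7] dial 0.110 F [-1.5  5.9 -1.4] M [1.24 0.41 0.01] g 60.6 w 0.151
t: 18.9
eef_pos: [0.5703, -0.0496, 0.1462]
tool_rot: [-0.001, 0.149, 0.989, -0.001]
contact_force: [0.5, -0.4, 0.2]
gripper_width: 0.597
grasp_force: 0.0
t18.90 p [570.3 -49.6 146.2] dial 0.112 F [ 0.5 -0.4  0.2] M [-0.    0.   -0.01] g 0.0 w 0.597
t19.50 p [570.9 -49.2 277. ] dial 0.111 F [-0.3 -0.4 -0.9] M [ 0.03 -0.01  0.04] g 0.0 w 0.599
```

View pics/end.png

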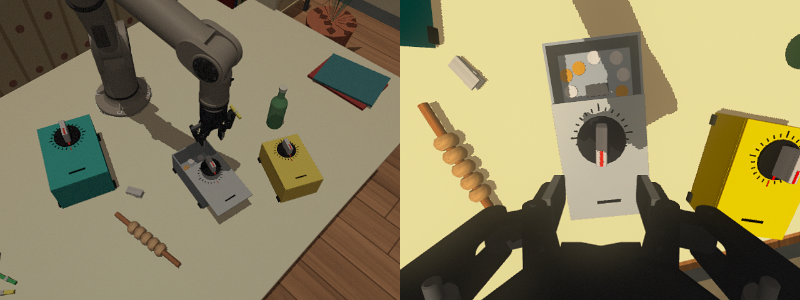

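The wrist view shows the lid slid back with coins visible at (595,70), the dial standing raised at (600,135), and the gripper clear. The other things are where they were.

```bash
python3 -c "
from station import job; print(job.hand_in())"
```

```text
the job is handed in; nothing more can be done
None
```

The grey bank is open: I felt out 3, 21 and 1 in that order under a light pull, drew the dial up after each, slid the lid back to its stop, let go, and handed the job in about 19.5 s into the 72 s limit.

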